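Stage hinge pins and hold a guard-door hinge leaf lined up

ROBOT

A 7-joint arm with a two-finger parallel gripper is mounted at the origin on a cart in front of the work surface, level with it; the furniture and walls round the work are solid. World frame = base frame: x ahead of the robot, y to its left, z up, the work surface at z = 0. Lengths are in m, angles in rad, forces in N, time in s.
With the tool pointing down it reaches from about 0.425 to 0.95 m from the base axis. Payload 16.7 kg.
Tool frame: the origin (TCP) lies at the very end of the fingers, on their centre line; the grasp point (between the pads) lies bot.pinch_z behind it (bot.pinch_z is the distance from the TCP to the grasp point, in m); z points along the fingers, y is the line along which they close (so a half turn about z gives the same grasp; the last joint's range is limited). The gripper opens to 94 mm and grips with 3 to 60 N. Pads are 16 mm wide; open, the fingers measure 119 mm over their backs; the gripper's body (75 mm by 177 mm) begins 78 mm behind the grasp point.
Start: joints at [0.995, 0.426, 0.074, 1.606, -0.034, 1.111, -0.067], TCP at [0.279, -0.614, 0.205] pointing down, gripper open.
Joint ranges: [-2.85, 2.85], [-0.5, 2.14], [-1.23, 1.37], [0.21, 2.46], [-1.02, 4.16], [0.16, 2.05], [-2.73, 2.73]. Speed limits (rad/s): [1.89, 1.89, 2.39, 2.39, 3.01, 3.01, 3.01].

INTERFACE

Orientations are given as a 3x3 rotation matrix whose columns are the frame's x, y, z axes.
In Python, from rig import monitor, viewer, job, bot gives the robot as it stands.
- The arm moves only by the tool jog_arm, never from a script. Its argument "commands" is a list of rows, each an object with "delta_rot": the turn, a rotation vector about the world's x, y, z in rad, a list of three; "linear": the shift along the world's x, y, z in m, a list of three; "hand": the opening, from 0 (shut) to 1 (fully open). In form: [{"delta_rot": [ax, ay, az], "linear": [dx, dy, dz], "hand": hand}, ...]. A call has 1 to 8 rows; each row is the pose to reach, as a shift and turn from the pose commanded when the call began; what a row does not reach only later rows make up. A row lasts 1/10 s, in which the tool goes at most 50 mm and 8.59 degrees, less where a joint would pass 70% of its speed; a pose out of reach is approached as far as the arm can. A call with a gripper value outside its range is refused whole. The fingers move at their own pace and stop on an object; "grip_force" is the grip in N (left out, the last holds). Time passes only in rows, so rows that repeat a pose let the fingers close. It gives the time, the measured TCP pose, the force, the opening and the grip force at its end, in the units of the state.
- monitor.observe(): the state, without advancing time (a new reading comes with each control period).
- viewer.grab_frame(name): name is "side" or "top"; returns a dict with "frame" (384x512x3 uint8, blue, green, red), "camera_matrix" (3x3 intrinsics, pixels), "dist" ([k1, k2, p1, p2, k3] as OpenCV has them; the pictures are not rectified), "world_to_cam" (4x4, takes a point from world to camera coordinates). Camera axes: x right, y down, z forward; pixel columns grow to the right and rows downward; lengths in m; the calibration is good to about 2 mm. A picture is of the moment at which its call begins. There is no depth.
- job.close_job(): hands the job in; it is judged then, once.
The state is a dict: "time_s": time; "q": joint angles; "qvel": joint speeds; "joint_torque": joint torques, N m; "ee_pos": TCP position; "tcp_rot": TCP orientation; "contact_force": force on the tool from outside, world axes, zero at the start; "ft_torque": the same for the moment, N m; "finger_gap": opening from 0.0 (shut) to 1.0 (fully open); "finger_force": force on a finger pad.
Only numpy, scipy, OpenCV 4.12 (cv2) and the standard library are available. Lean on these libraries where they do the work, as an engineer would, in place of code of your own. Each camera call takes 0.05 s, during which the arm holds its last target. There are 200 camera calls.

TASK

Get this guard-door hinge ready for pinning. First stand the two hinge pins, heads down, on the small ledge in a neat row along its middle, side by side with about a finger's width between their heads. Then lift the loose hinge leaf out of its rack and bring it, upright, gently down so that its knuckle sits between the two knuckles on the jamb block with all the holes in one straight line; finish while still holding it there in the gripper, not resting on or pressing against the block, and leave the screwdriver, limit switch and tin alone.

Things in the scene. Friction and masses are not known exactly. Their poses are not given: they have to be found in the camera images.
- leaf: Loose steel hinge leaf, 250 g. Origin: middle of its knuckle's bore; y along the bore, z up as it stands, same after a half turn about z. Knuckle: tube 24 mm outside, 16 mm bore, y -15..15 mm. Above it a neck 30 mm wide, then a plate z 20..70, y -40..40, x -3..3 mm. In the rack its top 30 mm stand clear above the posts; grip across its 6 mm thickness, mid-width.
- rack: Fixed rack holding the leaf: base strip 50 x 108 mm, two slotted aluminium end posts 36 x 22 mm, 60 mm tall, 56 mm clear between. The 9 mm slots take the plate's ends, open at the top; the leaf lifts straight up, out after 25 mm. Origin: centre of its underside; y from post to post; the leaf's origin starts 20 mm above it.
- jamb: Fixed jamb block: an aluminium post stub 60 x 90 mm, 106 mm tall, on a dark base plate 120 x 130 x 8 mm, with a steel hinge leaf on the front face (its -x). Origin: centre of its underside.
- jamb_bore (a point): Middle of the bore line of the jamb's two knuckles, 52 mm in front of (-x) the block's centre, 95 mm above the table; y along the bore, z up. Knuckles: tubes 24 mm outside, 16 mm bore, 25 mm long, tops at 107 mm; 38 mm gap between them, open above, below, in front, plate 18 mm behind the bore line. With the holes in line the leaf's origin is here.
- pin0: Steel hinge pin standing on its head: head 26 mm diameter, 8 mm high, stem 10 mm diameter, 62 mm tall in all, 50 g. Origin: centre of the head's underside, z up along the stem.
- pin1: The second hinge pin, the same as pin0; the two are interchangeable.
- ledge: Fixed grey sheet-metal ledge, 50 mm deep (x) and 120 mm long (y), its top surface 30 mm above the table, with a low lip (6 mm higher) along its back (+x). Origin: centre of its underside. The pins' row runs along its y, over its middle line x = 0.
- driver_small: Bystander: small screwdriver with a red and yellow handle, 160 mm long, lying on the table.
- limit_switch: Bystander: limit switch with a roller arm, 20 x 51 x 48 mm.
- fuse_tin: Bystander: small round tin, 54 mm diameter, 24 mm high.

How it is judged:
By the outcome, as a careful person would: the job done as asked, in the order asked, and still so for the second after the job is handed in, while the arm keeps its last pose, push and grip.
It also fails if it takes over 72 s, if anything falls off the work surface, if the arm or the gripper's body presses on something with over 40 N, if the wrist force passes 120 N, or if a joint passes its speed limit or range.

## Working session

There is one attempt and no reset: what is moved stays moved. The work goes in short steps, Python scripts to look and compute and a tool call to move; the robot and the scene stay as the last step left them, time stands still between calls to the robot, and variables do not carry over. Pictures are saved under pics/ and viewed, at most 10 in all, crops included, and the job is handed in when it is done.

Besides the shell and the picture viewer there is one more tool, called after ">>>" as name([rows], argument=value, ...), one row to a line, values as JSON. jog_arm: Moves the arm, as the interface text tells. Its arguments: {"type":"object","properties":{"commands":{"type":"array","items":{"type":"object","properties":{"delta_rot":{"type":"array","items":{"type":"number"}},"linear":{"type":"array","items":{"type":"number"}},"hand":{"type":"number"}}}},"grip_force":{"type":"number"}},"required":["commands"]}

```bash
mkdir -p pics
cat > h.py <<'E'
import numpy as np, cv2
from rig import monitor, viewer, job, bot
def shot(n,fn):
    f=viewer.grab_frame(n); cv2.imwrite('pics/'+fn,f['frame']); np.savez('pics/'+n+'.npz',K=f['camera_matrix'],D=np.array(f['dist']),T=f['world_to_cam']); return f
def cal(n):
    z=np.load('pics/'+n+'.npz'); return z['K'],z['D'],z['T']
def proj(n,P):
    K,D,T=cal(n); P=np.atleast_2d(np.array(P,float)); 
    return cv2.projectPoints(P,cv2.Rodrigues(T[:3,:3])[0],T[:3,3],K,D)[0][:,0]
def ray(n,uv):
    K,D,T=cal(n); p=cv2.undistortPoints(np.array([[uv]],float),K,D)[0,0]
    R=T[:3,:3]; return -R.T@T[:3,3], R.T@np.array([p[0],p[1],1])
def onz(n,uv,z):
    c,d=ray(n,uv); return c+d*(z-c[2])/d[2]
E
python3 - <<'E'
from h import *
s=monitor.observe(); print({k:np.round(v,3).tolist() for k,v in s.items()}, bot.pinch_z)
a=[]
for n in('side','top'):
    f=shot(n,n+'0.png'); print(n,np.round(f['camera_matrix'],1).tolist(),np.round(ray(n,(256,192)),3).tolist())
    cv2.imwrite('pics/'+n+'0b.png',cv2.resize(f['frame'],(800,600),interpolation=cv2.INTER_CUBIC))
E
```

```text
{'time_s': 0.0, 'q': [0.995, 0.427, 0.074, 1.607, -0.034, 1.111, -0.067], 'qvel': [0.0, -0.0, -0.001, 0.0, -0.002, -0.0, 0.001], 'joint_torque': [0.001, -93.583, 3.667, -45.418, -0.049, 0.02, 0.0], 'ee_pos': [0.279, -0.614, 0.205], 'tcp_rot': [[0.91, 0.414, -0.001], [0.414, -0.91, 0.001], [-0.0, -0.001, -1.0]], 'contact_force': [-0.328, 0.75, 0.253], 'ft_torque': [-0.025, -0.032, -0.012], 'finger_force': 0.0, 'finger_gap': 1.004} 0.0188
side [[396.9, 0.0, 251.9], [0.0, 396.9, 195.2], [0.0, 0.0, 1.0]] [[0.025, 0.778, 0.54], [0.516, -0.729, -0.45]]
top [[387.0, 0.0, 255.9], [0.0, 387.0, 191.5], [0.0, 0.0, 1.0]] [[0.487, 0.063, 1.074], [0.046, 0.01, -0.999]]
```

View pics/top0b.png

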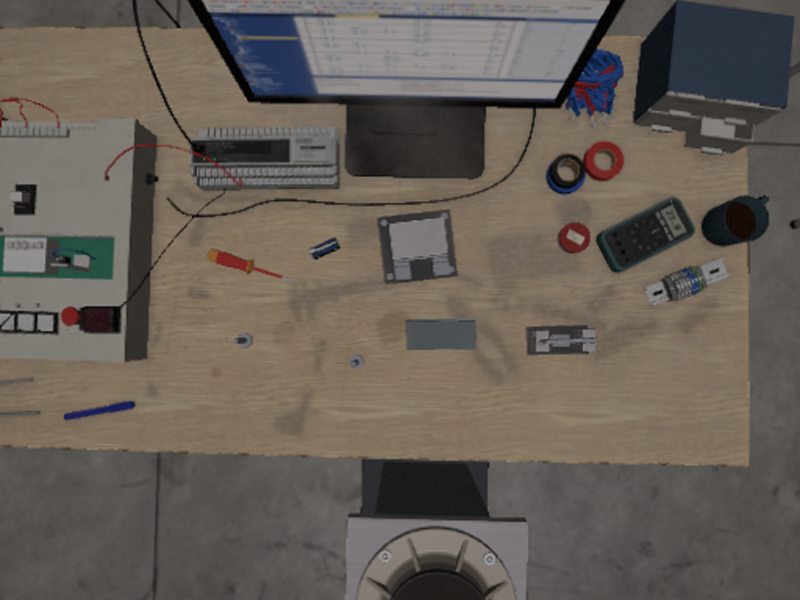

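View pics/side0b.png

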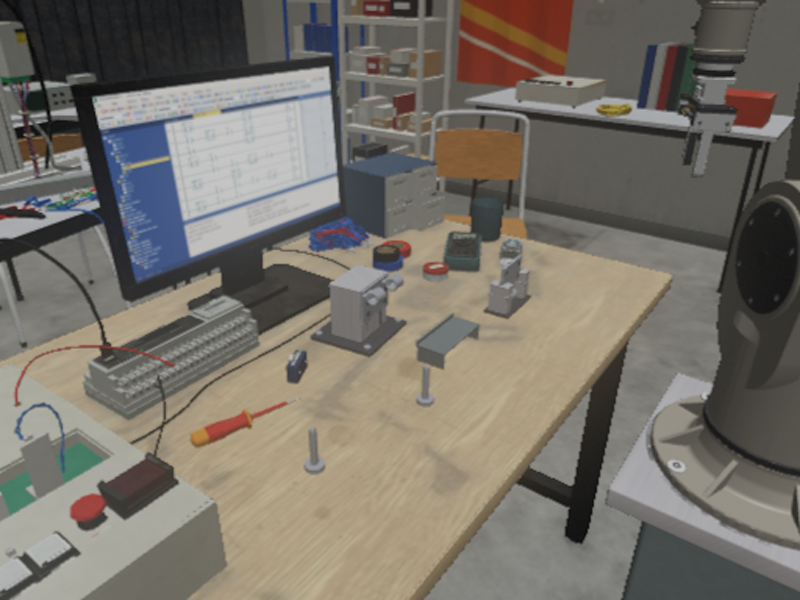

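The top view shows the pins at about (243,340) and (356,361), the ledge at (440,334), the rack at (562,340) and the jamb at (418,247), all in the 800 px scale. Next I'll enlarge crops of these.

Run:
```python
import cv2,numpy as np
f=cv2.imread('pics/top0.png')
def c(x,y,w,h,s): return cv2.resize(f[y:y+h,x:x+w],None,fx=s,fy=s,interpolation=cv2.INTER_CUBIC)
# row1: pins (140..240,205..245)x8=800x320 ; row 2
a=c(140,205,100,37,8); b=c(250,195,66,35,6); d=c(330,200,60,35,6)
r2=np.zeros((210,800,3),np.uint8); r2[:,:396]=b; r2[:,400:760]=d
cv2.imwrite('pics/c1.png',np.vstack([a,r2]))
g=c(236,128,64,60,10); cv2.imwrite('pics/c2.png',g)
```

```text
(no output)
```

View pics/c1.png

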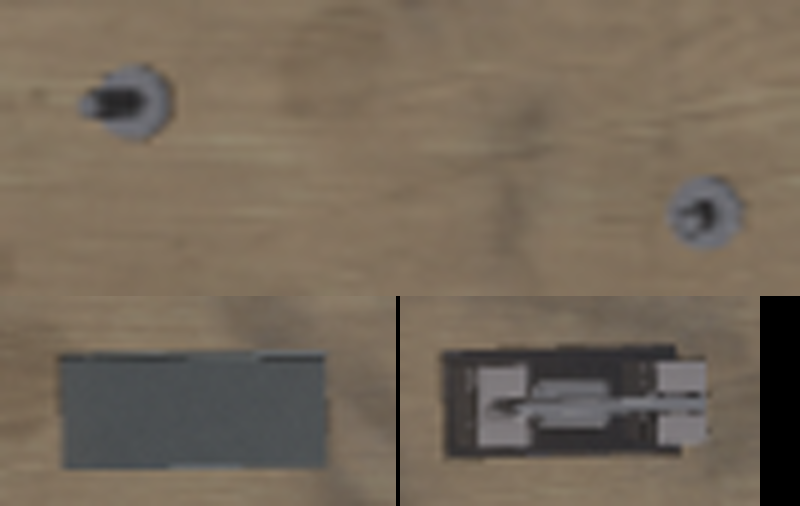

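View pics/c2.png

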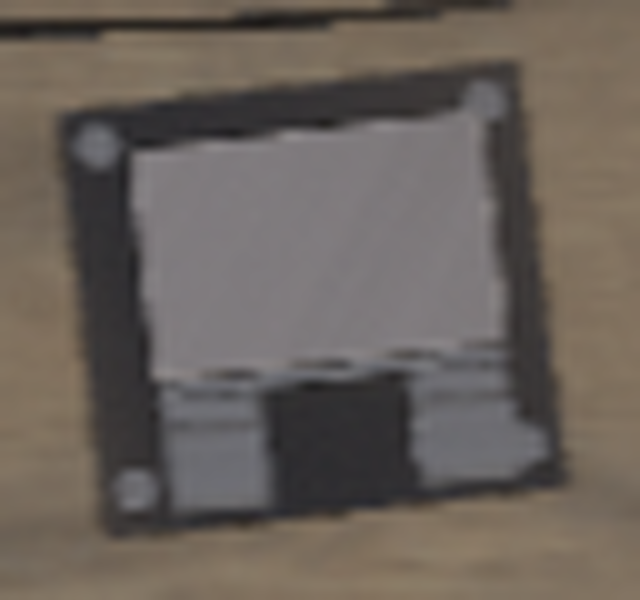

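Crop pixels: pin heads at (136,103) and (706,213), and the ledge, rack and jamb corners are clear. The jamb's yaw is roughly 5–6°. I'll fit planar poses to these.

```bash
cat > fit.py <<'E'
from h import *
from scipy.optimize import least_squares
def fit(n,loc,uv,x0):
    loc=np.array(loc,float)/1000
    def W(p):
        c,s=np.cos(p[2]),np.sin(p[2]); return np.c_[p[0]+c*loc[:,0]-s*loc[:,1],p[1]+s*loc[:,0]+c*loc[:,1],loc[:,2]]
    r=least_squares(lambda p:(proj(n,W(p))-uv).ravel(),x0,x_scale=[.01,.01,.05]); e=r.fun.reshape(-1,2)
    return r.x,np.round(e,1).tolist()
E
python3 - <<'E'
from fit import *
m=lambda l,x0,y0,s,oy=0,ox=0:np.array([[x0+(X-ox+.5)/s-.5,y0+(Y-oy+.5)/s-.5] for X,Y in l])
for h,t in (((136,103),(90,104)),((706,213),(688,220))):
    print('pin',onz('top',m([h],140,205,8)[0],.008),onz('top',m([t],140,205,8)[0],.062))
print('ledge',fit('top',[[25,60,36],[25,-60,36],[-25,60,30],[-25,-60,30]],m([(60,354),(325,352),(64,467),(327,467)],250,195,6,296),[.4,-.0,0]))
print('rack',fit('top',[[18,50,60],[-18,50,60],[18,-50,60],[-18,-50,60],[18,28,60],[-18,28,60],[18,-28,60],[-18,-28,60]],
 m([(478,366),(480,447),(706,361),(707,444),(526,366),(528,446),(657,362),(658,445)],330,200,6,296,400),[.4,-.2,0]))
print('rackbase',fit('top',[[25,54,6],[-25,54,6],[25,-54,6],[-25,-54,6]],m([(444,352),(446,458),(676,346),(681,453)],330,200,6,296,400),[.4,-.2,0]))
print('jamb',fit('top',[[30,45,106],[30,-45,106],[-30,-45,106],[-30,45,106],[60,65,8],[60,-65,8],[-60,-65,8],[-60,65,8]],
 m([(132,152),(483,112),(507,347),(158,380),(60,112),(518,65),(567,482),(108,535)],236,128,10),[.55,0,0]))
E
```

```text
pin [0.45940299 0.34626002 0.008     ] [0.4600988  0.34709139 0.062     ]
pin [0.42653577 0.14821981 0.008     ] [0.42718329 0.14972577 0.062     ]
ledge (array([0.47852978, 0.00213381, 0.03139907]), [[-0.1, 0.2], [0.5, 0.2], [-0.6, -0.0], [0.2, -0.4]])
rack (array([ 0.47291726, -0.20516623,  0.03884042]), [[-0.1, -0.1], [-0.1, 0.1], [-0.1, 0.1], [0.2, 0.0], [0.2, -0.3], [0.3, 0.2], [-0.3, 0.0], [-0.0, -0.0]])
rackbase (array([ 0.47293998, -0.2053081 ,  0.0460291 ]), [[-0.2, -0.3], [0.0, 0.3], [0.2, -0.2], [-0.0, 0.2]])
jamb (array([0.6325954 , 0.04560841, 0.13208263]), [[-0.2, -0.4], [0.2, -0.2], [0.4, -0.2], [-0.3, 0.4], [-0.3, -0.1], [0.4, -0.5], [0.4, 0.6], [-0.5, 0.4]])
```

>>> jog_arm([
  {"delta_rot": [0,0,1.144],"linear": [0.2,0.3,0],"hand": 1},
  {"delta_rot": [0,0,1.144],"linear": [0.2,0.3,0],"hand": 1},
  {"delta_rot": [0,0,1.144],"linear": [0.2,0.3,0],"hand": 1},
  {"delta_rot": [0,0,1.144],"linear": [0.2,0.3,0],"hand": 1},
  {"delta_rot": [0,0,1.144],"linear": [0.2,0.3,0],"hand": 1},
  {"delta_rot": [0,0,1.144],"linear": [0.2,0.3,0],"hand": 1},
  {"delta_rot": [0,0,1.144],"linear": [0.2,0.3,0],"hand": 1},
  {"delta_rot": [0,0,1.144],"linear": [0.2,0.3,0],"hand": 1},
], grip_force=20)

```text
time_s: 0.9
ee_pos: [0.4825, -0.3088, 0.2055]
tcp_rot: [[-0.013, 1.0, 0.001], [1.0, 0.013, 0.002], [0.002, 0.001, -1.0]]
contact_force: [-0.4, -0.3, 0.1]
finger_gap: 1.0
finger_force: 0.0
```

>>> jog_arm([
  {"linear": [0,0.463,0],"hand": 1},
  {"linear": [0,0.463,0],"hand": 1},
  {"linear": [0,0.463,0],"hand": 1},
  {"linear": [0,0.463,0],"hand": 1},
  {"linear": [-0.052,0.463,-0.07],"hand": 1},
  {"linear": [-0.052,0.463,-0.07],"hand": 1},
  {"linear": [-0.052,0.463,-0.07],"hand": 1},
  {"linear": [-0.052,0.463,-0.07],"hand": 1},
])

```text
$.commands[0]: bad value
```

>>> jog_arm([
  {"linear": [0,0.1,-0.03],"hand": 0.7},
  {"linear": [0,0.1,-0.03],"hand": 0.7},
  {"linear": [0,0.1,-0.03],"hand": 0.7},
  {"linear": [0,0.1,-0.03],"hand": 0.7},
])

```text
$.commands[0]: bad value
```

>>> jog_arm([
  {"delta_rot": [0,0,0],"linear": [0,0.463,0],"hand": 1},
  {"delta_rot": [0,0,0],"linear": [0,0.463,0],"hand": 1},
  {"delta_rot": [0,0,0],"linear": [0,0.463,0],"hand": 1},
  {"delta_rot": [0,0,0],"linear": [0,0.463,0],"hand": 1},
  {"delta_rot": [0,0,0],"linear": [-0.052,0.463,-0.07],"hand": 1},
  {"delta_rot": [0,0,0],"linear": [-0.052,0.463,-0.07],"hand": 1},
  {"delta_rot": [0,0,0],"linear": [-0.052,0.463,-0.07],"hand": 1},
  {"delta_rot": [0,0,0],"linear": [-0.052,0.463,-0.07],"hand": 1},
])

```text
time_s: 1.7
ee_pos: [0.441, 0.077, 0.1546]
tcp_rot: [[0.0, 1.0, 0.0], [1.0, -0.0, -0.0], [-0.0, 0.0, -1.0]]
contact_force: [1.4, 0.6, -0.7]
finger_gap: 1.001
finger_force: 0.0
```

>>> jog_arm([
  {"delta_rot": [0,0,0],"linear": [-0.014,0.072,-0.03],"hand": 0.7},
  {"delta_rot": [0,0,0],"linear": [-0.014,0.072,-0.03],"hand": 0.7},
  {"delta_rot": [0,0,0],"linear": [-0.014,0.072,-0.03],"hand": 0.7},
  {"delta_rot": [0,0,0],"linear": [-0.014,0.072,-0.03],"hand": 0.7},
  {"delta_rot": [0,0,0],"linear": [-0.014,0.072,-0.03],"hand": 0.7},
])

```text
time_s: 2.2
ee_pos: [0.4282, 0.1464, 0.1251]
tcp_rot: [[0.001, 1.0, 0.0], [1.0, -0.001, -0.0], [-0.0, 0.0, -1.0]]
contact_force: [0.1, 0.0, 0.7]
finger_gap: 0.703
finger_force: 0.0
```

Run:
```python
from h import *
print(monitor.observe()['ee_pos'])
f=shot('side','s1.png')['frame']
u,v=map(int,proj('side',[.427,.149,.06])[0]); print(u,v)
# expected pixels: pin axis for estimated pin, and TCP
for z in (.008,.062): print(z,proj('side',[[.427,.149,z]]))
x0,y0=u-50,v-60; cv2.imwrite('pics/s1c.png',cv2.resize(f[y0:y0+100,x0:x0+100],None,fx=6,fy=6,interpolation=cv2.INTER_CUBIC)); print(x0,y0)
```

```text
[0.42819591 0.14639954 0.12513972]
271 234
0.008 [[270.59804127 253.41963457]]
0.062 [[271.3510965  233.42569908]]
221 174
```

View pics/s1c.png

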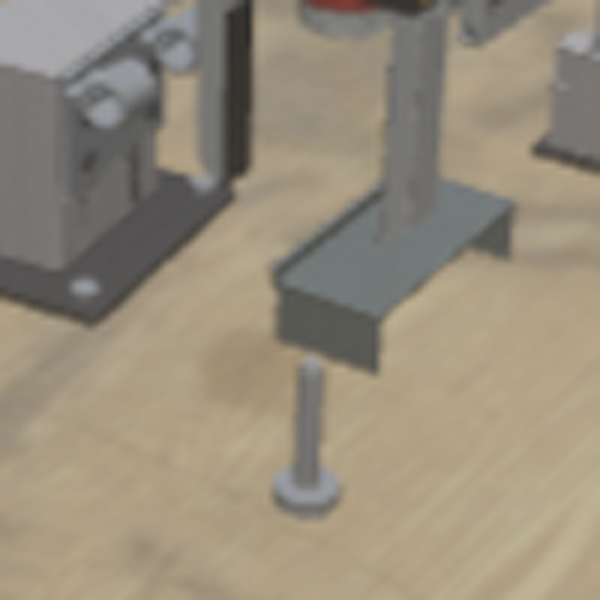

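>>> jog_arm([
  {"delta_rot": [0,0,0],"linear": [-0.002,0.002,-0.05],"hand": 0.7},
  {"delta_rot": [0,0,0],"linear": [-0.002,0.002,-0.09],"hand": 0.5},
  {"delta_rot": [0,0,0],"linear": [-0.002,0.002,-0.102],"hand": 0.4},
  {"delta_rot": [0,0,0],"linear": [-0.002,0.002,-0.102],"hand": 0.25},
  {"delta_rot": [0,0,0],"linear": [-0.002,0.002,-0.102],"hand": 0.15},
  {"delta_rot": [0,0,0],"linear": [-0.002,0.002,-0.102],"hand": 0.0},
  {"delta_rot": [0,0,0],"linear": [-0.002,0.002,-0.102],"hand": 0.0},
  {"delta_rot": [0,0,0],"linear": [-0.002,0.002,-0.102],"hand": 0.0},
])

```text
time_s: 3.05
ee_pos: [0.4265, 0.1494, 0.0238]
tcp_rot: [[0.0, 1.0, 0.002], [1.0, -0.0, 0.0], [0.0, 0.002, -1.0]]
contact_force: [-0.4, 0.5, -0.1]
finger_gap: 0.138
finger_force: 0.2
```

>>> jog_arm([
  {"delta_rot": [0,0,0],"linear": [0,0,0],"hand": 0.0},
  {"delta_rot": [0,0,0],"linear": [0,0,0],"hand": 0.0},
  {"delta_rot": [0,0,0],"linear": [0,0,0.0],"hand": 0.0},
])

```text
time_s: 3.35
ee_pos: [0.4264, 0.1495, 0.0236]
tcp_rot: [[0.0, 1.0, 0.001], [1.0, -0.0, -0.0], [-0.0, 0.001, -1.0]]
contact_force: [-1.5, -0.7, 11.0]
finger_gap: 0.099
finger_force: 20.0
```

>>> jog_arm([
  {"delta_rot": [0,0,0],"linear": [0,0,0.04],"hand": 0.0},
  {"delta_rot": [0,0,0],"linear": [0,0,0.08],"hand": 0.0},
  {"delta_rot": [0,0,0],"linear": [0.02,-0.04,0.08],"hand": 0.0},
  {"delta_rot": [0,0,0],"linear": [0.035,-0.085,0.08],"hand": 0.0},
  {"delta_rot": [0,0,0],"linear": [0.045,-0.13,0.08],"hand": 0.0},
  {"delta_rot": [0,0,0],"linear": [0.053,-0.16,0.08],"hand": 0.0},
  {"delta_rot": [0,0,0],"linear": [0.053,-0.168,0.08],"hand": 0.0},
  {"delta_rot": [0,0,0],"linear": [0.053,-0.168,0.08],"hand": 0.0},
])

```text
time_s: 4.15
ee_pos: [0.4787, -0.0196, 0.1029]
tcp_rot: [[0.002, 1.0, -0.0], [1.0, -0.002, -0.0], [-0.0, -0.0, -1.0]]
contact_force: [-0.9, 0.0, 0.1]
finger_gap: 0.1
finger_force: 20.0
```

Run:
```python
from fit import *
s=monitor.observe();e=s['ee_pos']; print(e,s['contact_force'],s['finger_gap'])
sh=lambda l:np.array([[221+(X+.5)/6-.5,174+(Y+.5)/6-.5] for X,Y in l])
print('ledge side',fit('side',[[25,60,36],[25,-60,36],[-25,60,30],[-25,-60,30]],sh([(276,276),(448,182),(378,318),(513,207)]),[.478,.002,.03]))
f=shot('side','s2.png')['frame']
cx,cy=map(int,proj('side',[e[0],e[1],e[2]-.02])[0]); x0,y0=cx-40,cy-50
print(x0,y0,'tcp',proj('side',e),'pinbase(exp)',proj('side',[e[0],e[1],e[2]-.0236]), proj('side',[e[0],e[1],e[2]-.0156]))
a=cv2.resize(f[y0:y0+80,x0:x0+80],(560,560),interpolation=cv2.INTER_CUBIC)
cv2.imwrite('pics/s2c.png',a)
```

```text
[ 0.47866244 -0.01959129  0.10290511] [-0.93999134  0.03242887  0.09086999] 0.09964733947286136
ledge side (array([ 0.46779343,  0.00811819, -0.03440123]), [[0.0, -0.5], [-2.3, -2.4], [-0.4, 1.3], [2.7, 1.1]])
251 141 tcp [[291.79014239 184.55750131]] pinbase(exp) [[291.28256931 192.82208871]] [[291.4534254  190.04015672]]
```

View pics/s2c.png

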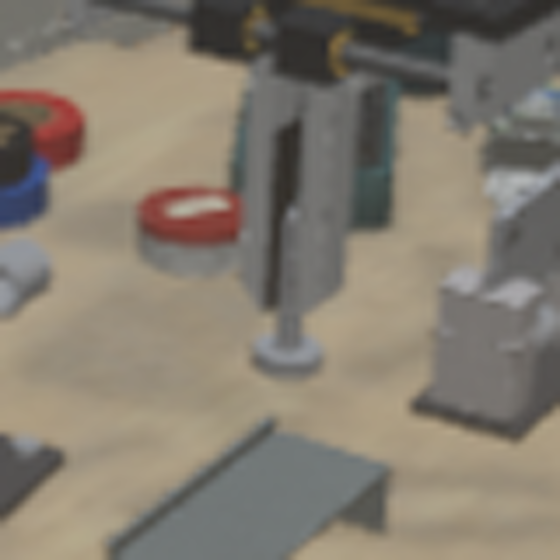

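Pin is held, its head at crop (288,357), within a pixel of the expected spot. The ledge corners are now clear too, so I'll refit.

Run:
```python
from fit import *
sh=lambda l:np.array([[221+(X+.5)/6-.5,174+(Y+.5)/6-.5] for X,Y in l])
s2=lambda l:np.array([[251+(X+.5)/7-.5,141+(Y+.5)/7-.5] for X,Y in l])
print('ledge side',fit('side',[[25,60,36],[-25,60,30],[25,-60,36],[-25,-60,30]],np.vstack([sh([(276,272),(378,318)]),s2([(272,424),(388,467)])]),[.478,.002,.03]))
```

```text
ledge side (array([0.47359279, 0.00605807, 0.0470117 ]), [[-0.3, 0.1], [0.1, 0.5], [0.1, -0.8], [-0.0, 0.1]])
```

>>> jog_arm([
  {"delta_rot": [0,0,0],"linear": [-0.0005,0.0015,-0.02],"hand": 0.0},
  {"delta_rot": [0,0,0],"linear": [-0.0005,0.0015,-0.035],"hand": 0.0},
  {"delta_rot": [0,0,0],"linear": [-0.0005,0.0015,-0.043],"hand": 0.0},
  {"delta_rot": [0,0,0],"linear": [-0.0005,0.0015,-0.046],"hand": 0.0},
  {"delta_rot": [0,0,0],"linear": [-0.0005,0.0015,-0.048],"hand": 0.0},
  {"delta_rot": [0,0,0],"linear": [-0.0005,0.0015,-0.048],"hand": 0.0},
  {"delta_rot": [0,0,0],"linear": [-0.0005,0.0015,-0.048],"hand": 0.0},
])

```text
time_s: 4.9
ee_pos: [0.4787, -0.017, 0.0554]
tcp_rot: [[-0.0, 1.0, 0.001], [1.0, 0.0, -0.0], [-0.0, 0.001, -1.0]]
contact_force: [0.1, 0.4, -0.1]
finger_gap: 0.1
finger_force: 20.0
```

Not touching yet, so I'll go down in small steps.

>>> jog_arm([
  {"delta_rot": [0,0,0],"linear": [0,0,-0.001],"hand": 0.0},
  {"delta_rot": [0,0,0],"linear": [0,0,-0.001],"hand": 0.0},
  {"delta_rot": [0,0,0],"linear": [0,0,-0.001],"hand": 0.0},
])

```text
time_s: 5.2
ee_pos: [0.4784, -0.0171, 0.0541]
tcp_rot: [[0.0, 1.0, 0.0], [1.0, -0.0, -0.0], [-0.0, 0.0, -1.0]]
contact_force: [0.6, 0.2, -0.5]
finger_gap: 0.096
finger_force: 20.0
```

>>> jog_arm([
  {"delta_rot": [0,0,0],"linear": [0,0,-0.001],"hand": 0.0},
  {"delta_rot": [0,0,0],"linear": [0,0,-0.001],"hand": 0.0},
  {"delta_rot": [0,0,0],"linear": [0,0,-0.001],"hand": 0.0},
])

```text
time_s: 5.5
ee_pos: [0.4786, -0.0171, 0.0535]
tcp_rot: [[0.0, 1.0, 0.0], [1.0, -0.0, -0.0], [-0.0, 0.0, -1.0]]
contact_force: [-3.3, -0.1, 13.5]
finger_gap: 0.098
finger_force: 20.0
```

>>> jog_arm([
  {"delta_rot": [0,0,0],"linear": [0,0,0.0005],"hand": 0.12},
  {"delta_rot": [0,0,0],"linear": [0,0,0.0005],"hand": 0.2},
  {"delta_rot": [0,0,0],"linear": [0,0,0.0005],"hand": 0.3},
  {"delta_rot": [0,0,0],"linear": [0,0,0.0005],"hand": 0.45},
  {"delta_rot": [0,0,0],"linear": [0,0,0.0005],"hand": 0.5},
  {"delta_rot": [0,0,0],"linear": [0,0,0.03],"hand": 0.5},
  {"delta_rot": [0,0,0],"linear": [0,0,0.07],"hand": 0.5},
  {"delta_rot": [0,0,0],"linear": [0,0,0.09],"hand": 0.6},
])

```text
time_s: 6.3
ee_pos: [0.4792, -0.0168, 0.1455]
tcp_rot: [[-0.0, 1.0, 0.002], [1.0, 0.0, 0.0], [0.0, 0.002, -1.0]]
contact_force: [0.3, -0.1, -0.8]
finger_gap: 0.554
finger_force: 0.0
```

>>> jog_arm([
  {"delta_rot": [0,0,0],"linear": [-0.017,0.364,0],"hand": 0.7},
  {"delta_rot": [0,0,0],"linear": [-0.017,0.364,0],"hand": 0.7},
  {"delta_rot": [0,0,0],"linear": [-0.017,0.364,0],"hand": 0.7},
  {"delta_rot": [0,0,0],"linear": [-0.017,0.364,0],"hand": 0.7},
  {"delta_rot": [0,0,0],"linear": [-0.017,0.364,0],"hand": 0.7},
  {"delta_rot": [0,0,0],"linear": [-0.017,0.364,0],"hand": 0.7},
  {"delta_rot": [0,0,0],"linear": [-0.017,0.364,0],"hand": 0.7},
  {"delta_rot": [0,0,0],"linear": [-0.017,0.364,-0.01],"hand": 0.7},
])

```text
time_s: 7.1
ee_pos: [0.4601, 0.353, 0.1339]
tcp_rot: [[-0.005, 1.0, 0.001], [1.0, 0.005, 0.004], [0.004, 0.001, -1.0]]
contact_force: [0.1, -0.9, 0.1]
finger_gap: 0.701
finger_force: 0.0
```

>>> jog_arm([
  {"delta_rot": [0,0,0],"linear": [0,0,0],"hand": 0.7},
  {"delta_rot": [0,0,0],"linear": [0,0,0],"hand": 0.7},
  {"delta_rot": [0,0,0],"linear": [0,0,0],"hand": 0.7},
])

```text
time_s: 7.4
ee_pos: [0.4619, 0.3455, 0.1331]
tcp_rot: [[0.002, 1.0, 0.0], [1.0, -0.002, -0.001], [-0.001, 0.0, -1.0]]
contact_force: [0.0, 0.6, 0.2]
finger_gap: 0.697
finger_force: 0.0
```

Run:
```python
from h import *
s=monitor.observe();e=s['ee_pos']; print(e)
f=shot('side','s3.png')['frame']; g=shot('top','t3.png')['frame']
def crop(f,n,p,w,s):
    u,v=map(int,proj(n,p)[0]); x0,y0=u-w//2,v-w//2; print(n,x0,y0); return cv2.resize(f[y0:y0+w,x0:x0+w],None,fx=s,fy=s,interpolation=cv2.INTER_CUBIC)
print(proj('side',[[.46,.347,.062],[.46,.347,.008],[.4786,-.0171,.092],[.4786,-.0171,.038]]),proj('top',[[.4786,-.0171,.038],[.4786,-.0171,.092]]))
a=crop(f,'side',[.46,.347,.04],50,8); b=crop(f,'side',[.478,-.0,.05],50,8)
c=crop(g,'top',[.478,-.0,.03],50,8); 
cv2.imwrite('pics/c3.png',np.hstack([a,b])); cv2.imwrite('pics/c4.png',c)
```

```text
[0.46188363 0.34545412 0.13311951]
[[199.15220994 272.75124449]
 [200.56215882 294.70780198]
 [291.06886673 188.74728015]
 [289.9436224  207.24771211]] [[289.22153346 213.76313261]
 [290.86951365 213.97697414]]
side 174 256
side 261 180
top 257 188
```

View pics/c3.png

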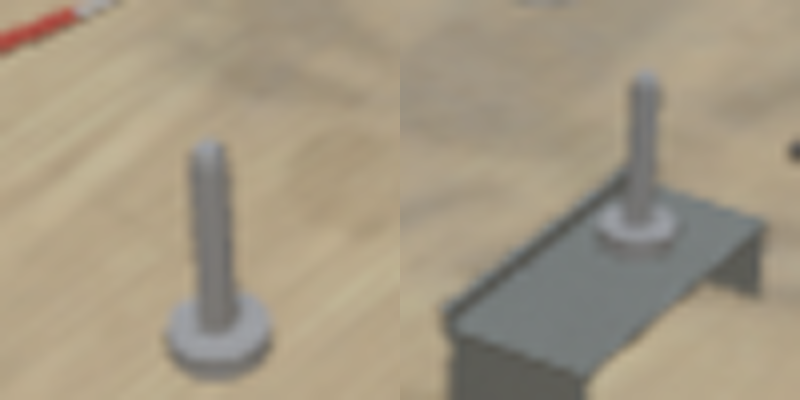

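Run:
```python
from h import *
g=cv2.imread('pics/t3.png').astype(float)
d=g[:,:,2]-g[:,:,0]   # wood: red>blue ; ledge: not
def cross(p):  # subpixel crossings of midlevel
    t=(p.max()+p.min())/2; return [i+(t-p[i])/(p[i+1]-p[i]) for i in range(len(p)-1) if (p[i]-t)*(p[i+1]-t)<0]
for u in (264,267,270,274,278,282):
    c=cross(d[195:235,u-1:u+2].mean(1)); vs=[195+x for x in c]
    b=onz('top',(u,vs[0]),.036); f=onz('top',(u,vs[-1]),.030); print(u,np.round(vs,2),b[:2].round(4),f[:2].round(4))
for v in (205,209,213,217,220):
    c=cross(d[v-1:v+2,250:315].mean(0)); us=[250+x for x in c]
    print(v,np.round(us,2),[onz('top',(x,v),.03)[:2].round(4).tolist() for x in (us[0],us[-1])])
print((g[204:224,280:302].mean(2)).astype(int))
```

```text
264 [223.5] [0.451  0.0497] [0.4508 0.0496]
267 [203.7 223.5] [0.5041 0.0428] [0.451  0.0415]
270 [203.7  223.51] [0.5043 0.0348] [0.4511 0.0334]
274 [203.67 223.51] [0.5046 0.0241] [0.4514 0.0227]
278 [203.72 223.48] [0.5048 0.0133] [0.4517 0.0119]
282 [203.65 223.49] [0.5052 0.0026] [0.4519 0.0012]
205 [259.77 303.95] [[0.5003, 0.0621], [0.503, -0.0569]]
209 [259.58 304.02] [[0.4895, 0.0624], [0.4923, -0.0573]]
213 [259.63 304.18] [[0.4787, 0.062], [0.4815, -0.058]]
217 [259.91 304.17] [[0.468, 0.061], [0.4708, -0.0581]]
220 [259.91 304.16] [[0.4599, 0.0608], [0.4627, -0.0582]]
[[ 94  94  93  94  95  94  95  94  94  93  93  92 102 107 106 107 106 107
  107 107 107 108]
 [ 68  79  87  89  90  91  91  91  91  91  93  92  94  78  63  65  64  65
   65  63  63  65]
 [ 85  85  83  84  84  83  85  84  83  83  83  83  86  85  84  84  84  83
   82  85  83  84]
 [ 85  83  83  84  83  85  85  85  84  83  84  84  86  86  85  85  84  84
   85  83  84  85]
 [ 84  84  83  82  84  84  84  86  85  73  77  84  85  85  85  85  84  84
   84  85  84  87]
 [ 82  82  84  83  85  84  72  83 111 118 122 11
[... 647 characters left out ...]
7 116 116 102  89  85  85  85
   86  86  88  85]
 [ 84  84  83  86  85  85  82 111 121 117 117 115 107  92  86  86  87  86
   86  86  86  87]
 [ 83  83  85  84  85  86  85  85  90  91  81  81  83  86  86  86  87  85
   86  86  85  86]
 [ 83  83  83  85  84  85  85  85  83  83  84  82  84  86  86  86  86  86
   87  86  84  86]
 [ 85  83  82  83  85  85  84  85  84  84  84  84  84  84  85  86  85  86
   85  85  87  87]
 [ 84  83  84  82  84  83  86  85  85  84  84  84  85  84  83  85  85  86
   85  86  86  86]
 [ 85  85  84  84  83  85  86  85  86  84  85  84  84  85  85  86  86  87
   86  87  87  87]
 [106 106 107 107 106 107 107 108 107 108 100  94  94  94  96  97  96  95
   96  95  93  93]]
```

>>> jog_arm([
  {"delta_rot": [0,0,0],"linear": [-0.002,0.001,-0.05],"hand": 0.7},
  {"delta_rot": [0,0,0],"linear": [-0.002,0.001,-0.09],"hand": 0.5},
  {"delta_rot": [0,0,0],"linear": [-0.002,0.001,-0.11],"hand": 0.4},
  {"delta_rot": [0,0,0],"linear": [-0.002,0.001,-0.11],"hand": 0.25},
  {"delta_rot": [0,0,0],"linear": [-0.002,0.001,-0.11],"hand": 0.15},
  {"delta_rot": [0,0,0],"linear": [-0.002,0.001,-0.11],"hand": 0.0},
  {"delta_rot": [0,0,0],"linear": [-0.002,0.001,-0.11],"hand": 0.0},
  {"delta_rot": [0,0,0],"linear": [-0.002,0.001,-0.11],"hand": 0.0},
])

```text
time_s: 8.3
ee_pos: [0.4599, 0.3481, 0.024]
tcp_rot: [[0.0, 1.0, 0.001], [1.0, -0.0, 0.001], [0.001, 0.001, -1.0]]
contact_force: [-0.5, -0.1, -0.0]
finger_gap: 0.14
finger_force: 0.2
```

>>> jog_arm([
  {"delta_rot": [0,0,0],"linear": [0,0,0],"hand": 0.0},
  {"delta_rot": [0,0,0],"linear": [0,0,0],"hand": 0.0},
  {"delta_rot": [0,0,0],"linear": [0,0,0.0],"hand": 0.0},
])

```text
time_s: 8.6
ee_pos: [0.4598, 0.3481, 0.0237]
tcp_rot: [[0.0, 1.0, 0.001], [1.0, -0.0, 0.0], [0.0, 0.001, -1.0]]
contact_force: [-0.3, -2.3, 8.3]
finger_gap: 0.1
finger_force: 20.0
```

>>> jog_arm([
  {"delta_rot": [0,0,0],"linear": [0,0,0.05],"hand": 0.0},
  {"delta_rot": [0,0,0],"linear": [0,0,0.09],"hand": 0.0},
  {"delta_rot": [0,0,0],"linear": [0.016,-0.323,0.09],"hand": 0.0},
  {"delta_rot": [0,0,0],"linear": [0.016,-0.323,0.09],"hand": 0.0},
  {"delta_rot": [0,0,0],"linear": [0.016,-0.323,0.09],"hand": 0.0},
  {"delta_rot": [0,0,0],"linear": [0.016,-0.323,0.09],"hand": 0.0},
  {"delta_rot": [0,0,0],"linear": [0.016,-0.323,0.09],"hand": 0.0},
  {"delta_rot": [0,0,0],"linear": [0.016,-0.323,0.09],"hand": 0.0},
])

```text
time_s: 9.4
ee_pos: [0.474, 0.0463, 0.1133]
tcp_rot: [[0.0, 1.0, 0.001], [1.0, -0.0, -0.0], [-0.0, 0.001, -1.0]]
contact_force: [1.3, 0.1, -1.0]
finger_gap: 0.102
finger_force: 20.0
```

>>> jog_arm([
  {"delta_rot": [0,0,0],"linear": [0,-0.028,0],"hand": 0.0},
  {"delta_rot": [0,0,0],"linear": [0,-0.028,0],"hand": 0.0},
  {"delta_rot": [0,0,0],"linear": [0,-0.028,0.0],"hand": 0.0},
  {"delta_rot": [0,0,0],"linear": [0,-0.028,0.0],"hand": 0.0},
])

```text
time_s: 9.8
ee_pos: [0.4743, 0.0215, 0.1131]
tcp_rot: [[-0.001, 1.0, 0.0], [1.0, 0.001, 0.0], [0.0, 0.0, -1.0]]
contact_force: [-0.4, -0.7, -0.4]
finger_gap: 0.101
finger_force: 20.0
```

>>> jog_arm([
  {"delta_rot": [0,0,0],"linear": [0.0015,0.003,-0.03],"hand": 0.0},
  {"delta_rot": [0,0,0],"linear": [0.0015,0.003,-0.048],"hand": 0.0},
  {"delta_rot": [0,0,0],"linear": [0.0015,0.003,-0.055],"hand": 0.0},
  {"delta_rot": [0,0,0],"linear": [0.0015,0.003,-0.057],"hand": 0.0},
  {"delta_rot": [0,0,0],"linear": [0.0015,0.003,-0.058],"hand": 0.0},
  {"delta_rot": [0,0,0],"linear": [0.0015,0.003,-0.0585],"hand": 0.0},
  {"delta_rot": [0,0,0],"linear": [0.0015,0.003,-0.0585],"hand": 0.0},
])

```text
time_s: 10.5
ee_pos: [0.4761, 0.0233, 0.055]
tcp_rot: [[0.0, 1.0, 0.001], [1.0, -0.0, -0.0], [-0.0, 0.001, -1.0]]
contact_force: [0.8, -0.5, 0.0]
finger_gap: 0.097
finger_force: 20.0
```

>>> jog_arm([
  {"delta_rot": [0,0,0],"linear": [0,0,-0.0007],"hand": 0.0},
  {"delta_rot": [0,0,0],"linear": [0,0,-0.0007],"hand": 0.0},
  {"delta_rot": [0,0,0],"linear": [0,0,-0.0007],"hand": 0.0},
])

```text
time_s: 10.8
ee_pos: [0.4758, 0.0232, 0.0539]
tcp_rot: [[0.0, 1.0, 0.0], [1.0, -0.0, -0.0], [-0.0, 0.0, -1.0]]
contact_force: [0.5, -0.2, -0.8]
finger_gap: 0.102
finger_force: 20.0
```

>>> jog_arm([
  {"delta_rot": [0,0,0],"linear": [0,0,-0.0005],"hand": 0.0},
  {"delta_rot": [0,0,0],"linear": [0,0,-0.0005],"hand": 0.0},
  {"delta_rot": [0,0,0],"linear": [0,0,-0.0003],"hand": 0.12},
  {"delta_rot": [0,0,0],"linear": [0,0,-0.0003],"hand": 0.2},
  {"delta_rot": [0,0,0],"linear": [0,0,0],"hand": 0.35},
  {"delta_rot": [0,0,0],"linear": [0,0,0],"hand": 0.5},
  {"delta_rot": [0,0,0],"linear": [0,0,0],"hand": 0.5},
  {"delta_rot": [0,0,0],"linear": [0,0,0.03],"hand": 0.5},
])

```text
time_s: 11.6
ee_pos: [0.4737, 0.0231, 0.0816]
tcp_rot: [[-0.0, 1.0, -0.005], [1.0, 0.0, 0.0], [0.0, -0.005, -1.0]]
contact_force: [1.5, 0.8, 0.2]
finger_gap: 0.485
finger_force: 0.0
```

>>> jog_arm([
  {"delta_rot": [0,0,0],"linear": [0,0,0.05],"hand": 0.5},
  {"delta_rot": [0,0,0],"linear": [0,0,0.06],"hand": 0.5},
  {"delta_rot": [0,0,0],"linear": [0.002,-0.04,0.06],"hand": 0.5},
  {"delta_rot": [0,0,0],"linear": [0.0025,-0.08,0.06],"hand": 0.5},
  {"delta_rot": [0,0,0],"linear": [0.0025,-0.12,0.06],"hand": 0.5},
  {"delta_rot": [0,0,0],"linear": [0.0025,-0.16,0.06],"hand": 0.5},
  {"delta_rot": [0,0,0],"linear": [0.0025,-0.16,0.06],"hand": 0.5},
])

```text
time_s: 12.3
ee_pos: [0.4774, -0.1418, 0.1432]
tcp_rot: [[0.006, 1.0, -0.001], [1.0, -0.006, -0.001], [-0.001, -0.001, -1.0]]
contact_force: [-0.1, 0.4, 0.4]
finger_gap: 0.499
finger_force: 0.0
```

Run:
```python
from h import *
s=monitor.observe();e=s['ee_pos']; print(e)
g=shot('top','t4.png')['frame']; f=shot('side','s4.png')['frame']
a=cv2.resize(g[196:230,254:310],(784,476),interpolation=cv2.INTER_CUBIC)
cv2.imwrite('pics/c5.png',a)
m=g.astype(float).mean(2)[206:221,262:300]; w=(np.clip(m-98,0,30)>0).astype(np.uint8)
n,l,st,c=cv2.connectedComponentsWithStats(w); print(st[1:],c[1:]+[262,206])
hd=np.array([[.4758,.0232,.038],[.4787,-.017,.038]]); print(proj('top',hd))
```

```text
[ 0.47744489 -0.14183374  0.14324283]
[[23  3 10  9 58]
 [ 8  4 10  9 58]] [[289.39655172 213.15517241]
 [273.93103448 214.03448276]]
[[274.12001459 214.45684056]
 [289.18485931 213.72479379]]
```

Run:
```python
from h import *
g=cv2.imread('pics/top0.png').astype(float).mean(2)
for u in (366,367,368,369,370): 
    p=g[208:228,u]; print(u,p.astype(int))
for v in (217.2,217.5,217.8): print(v,onz('top',(368.5,v),.09).round(4))
# side crop of rack from s3
f=cv2.imread('pics/s3.png'); u,v=map(int,proj('side',[.472,-.205,.06])[0]); x0,y0=u-30,v-30
cv2.imwrite('pics/c6.png',cv2.resize(f[y0:y0+56,x0:x0+60],None,fx=10,fy=10,interpolation=cv2.INTER_CUBIC)); print(x0,y0)
loc=np.array([[0,40,70],[0,-40,70],[0,40,40],[-12,15,0],[-12,-15,0]])/1e3; c,s=np.cos(.042),np.sin(.042)
W=np.c_[.4717+c*loc[:,0]-s*loc[:,1],-.205+s*loc[:,0]+c*loc[:,1],loc[:,2]+.02]; print((proj('side',W)-[x0,y0])*10)
```

```text
366 [ 76  48  51  48  47  47  48  47  53  95 107  79  49  49  48  47  48  53
  82 110]
367 [ 65  50  49  56  55  54  54  54  60 119 108  84  52  53  51  51  46  52
  87 111]
368 [ 64  49  50  56  56  54  56  55  61 121 108  66  55  54  55  52  46  53
  85 110]
369 [ 67  47  48  57  56  56  56  56  60 121 107  62  55  55  55  55  50  54
  83 108]
370 [ 68  48  47  72  69  57  71  57  58 122 107  76  70  43  43  43  49  53
  84 109]
217.2 [ 0.475  -0.2146  0.09  ]
217.5 [ 0.4742 -0.2146  0.09  ]
217.8 [ 0.4734 -0.2146  0.09  ]
295 146
[[259.89938102 257.0546624 ]
 [375.3921224  167.69563511]
 [250.52861992 353.54380294]
 [312.71596709 457.45722553]
 [354.75737438 420.39805405]]
```

View pics/c6.png

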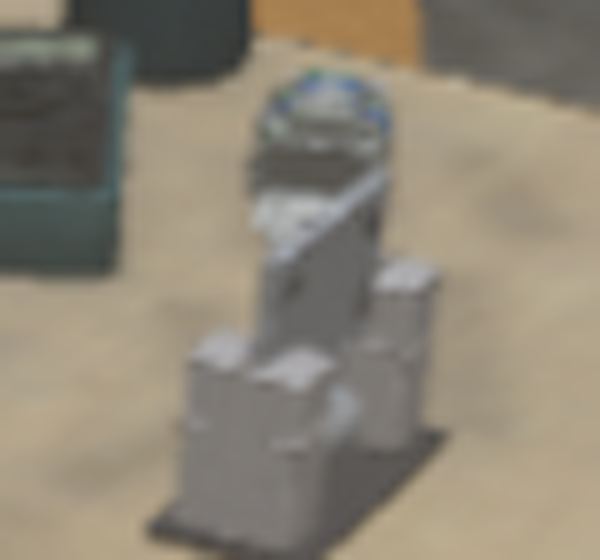

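>>> jog_arm([
  {"delta_rot": [0,0,0.042],"linear": [-0.0055,-0.04,0],"hand": 0.5},
  {"delta_rot": [0,0,0.042],"linear": [-0.0055,-0.063,0],"hand": 0.5},
  {"delta_rot": [0,0,0.042],"linear": [-0.0055,-0.063,0],"hand": 0.5},
  {"delta_rot": [0,0,0.042],"linear": [-0.0055,-0.063,0],"hand": 0.5},
  {"delta_rot": [0,0,0.042],"linear": [-0.0055,-0.063,0],"hand": 0.5},
])

```text
time_s: 12.9
ee_pos: [0.473, -0.198, 0.1437]
tcp_rot: [[-0.044, 0.999, 0.0], [0.999, 0.044, 0.0], [0.0, 0.0, -1.0]]
contact_force: [-0.8, -0.2, 0.1]
finger_gap: 0.5
finger_force: 0.0
```

The leaf's top edge appears at crop (275,258)→(385,170), within about 1 px of the prediction. I'm descending on it.

>>> jog_arm([
  {"delta_rot": [0,0,0],"linear": [0,-0.005,-0.02],"hand": 0.45},
  {"delta_rot": [0,0,0],"linear": [0,-0.005,-0.03],"hand": 0.45},
  {"delta_rot": [0,0,0],"linear": [0,-0.005,-0.03],"hand": 0.45},
  {"delta_rot": [0,0,0],"linear": [0,-0.005,-0.03],"hand": 0.45},
])

```text
time_s: 13.3
ee_pos: [0.4728, -0.2039, 0.1139]
tcp_rot: [[-0.043, 0.999, -0.0], [0.999, 0.043, 0.0], [0.0, -0.0, -1.0]]
contact_force: [0.6, 0.4, 0.5]
finger_gap: 0.454
finger_force: 0.0
```

>>> jog_arm([
  {"delta_rot": [0,0,0],"linear": [-0.0008,-0.002,-0.02],"hand": 0.45},
  {"delta_rot": [0,0,0],"linear": [-0.0008,-0.002,-0.04],"hand": 0.45},
  {"delta_rot": [0,0,0],"linear": [-0.0008,-0.002,-0.05],"hand": 0.45},
  {"delta_rot": [0,0,0],"linear": [-0.0008,-0.002,-0.054],"hand": 0.35},
  {"delta_rot": [0,0,0],"linear": [-0.0008,-0.002,-0.054],"hand": 0.25},
  {"delta_rot": [0,0,0],"linear": [-0.0008,-0.002,-0.054],"hand": 0.18},
])

```text
time_s: 13.9
ee_pos: [0.4724, -0.2068, 0.0605]
tcp_rot: [[-0.042, 0.999, 0.001], [0.999, 0.042, -0.0], [-0.0, 0.001, -1.0]]
contact_force: [0.1, -0.7, -0.3]
finger_gap: 0.233
finger_force: 0.0
```

>>> jog_arm([
  {"delta_rot": [0,0,0],"linear": [0,0,0],"hand": 0.12},
  {"delta_rot": [0,0,0],"linear": [0,0,0],"hand": 0.08},
  {"delta_rot": [0,0,0],"linear": [0,0,0],"hand": 0.0},
  {"delta_rot": [0,0,0],"linear": [0,0,0],"hand": 0.0},
  {"delta_rot": [0,0,0],"linear": [0,0,0],"hand": 0.0},
], grip_force=30)

```text
time_s: 14.4
ee_pos: [0.4721, -0.2068, 0.0601]
tcp_rot: [[-0.042, 0.999, 0.0], [0.999, 0.042, -0.0], [-0.0, 0.0, -1.0]]
contact_force: [-1.1, 1.0, 6.0]
finger_gap: 0.066
finger_force: 30.0
```

>>> jog_arm([
  {"delta_rot": [0,0,0],"linear": [0,0,0.005],"hand": 0},
  {"delta_rot": [0,0,0],"linear": [0,0,0.015],"hand": 0},
  {"delta_rot": [0,0,0],"linear": [0,0,0.025],"hand": 0},
  {"delta_rot": [0,0,0],"linear": [0,0,0.04],"hand": 0},
  {"delta_rot": [0,0,0],"linear": [0,0,0.07],"hand": 0},
  {"delta_rot": [0,0,0],"linear": [0,0,0.11],"hand": 0},
  {"delta_rot": [0,0,0],"linear": [0,0,0.15],"hand": 0},
  {"delta_rot": [0,0,0],"linear": [0,0,0.15],"hand": 0},
])

```text
time_s: 15.2
ee_pos: [0.4743, -0.2073, 0.2155]
tcp_rot: [[-0.042, 0.999, 0.007], [0.999, 0.042, -0.003], [-0.004, 0.007, -1.0]]
contact_force: [-0.1, 0.4, -2.4]
finger_gap: 0.067
finger_force: 30.0
```

>>> jog_arm([
  {"delta_rot": [0,0,0.09],"linear": [0.02,0.05,0],"hand": 0},
  {"delta_rot": [0,0,0.09],"linear": [0.04,0.09,0],"hand": 0},
  {"delta_rot": [0,0,0.09],"linear": [0.06,0.13,0],"hand": 0},
  {"delta_rot": [0,0,0.09],"linear": [0.08,0.17,0],"hand": 0},
  {"delta_rot": [0,0,0.09],"linear": [0.1,0.21,0],"hand": 0},
  {"delta_rot": [0,0,0.09],"linear": [0.109,0.24,0],"hand": 0},
  {"delta_rot": [0,0,0.09],"linear": [0.109,0.245,0],"hand": 0},
  {"delta_rot": [0,0,0.09],"linear": [0.109,0.245,0],"hand": 0},
])

```text
time_s: 16.0
ee_pos: [0.5805, 0.0394, 0.2095]
tcp_rot: [[-0.134, 0.991, -0.001], [0.991, 0.134, 0.0], [0.0, -0.001, -1.0]]
contact_force: [-0.3, 0.2, -2.5]
finger_gap: 0.062
finger_force: 30.0
```

>>> jog_arm([
  {"delta_rot": [0,0,0],"linear": [0,0,-0.01],"hand": 0},
  {"delta_rot": [0,0,0],"linear": [0,0,-0.02],"hand": 0},
  {"delta_rot": [0,0,0],"linear": [0,0,-0.022],"hand": 0},
  {"delta_rot": [0,0,0],"linear": [0,0,-0.022],"hand": 0},
])

```text
time_s: 16.4
ee_pos: [0.5805, 0.0374, 0.187]
tcp_rot: [[-0.131, 0.991, -0.001], [0.991, 0.131, -0.0], [0.0, -0.001, -1.0]]
contact_force: [1.0, -0.5, -2.2]
finger_gap: 0.06
finger_force: 30.0
```

Run:
```python
from h import *
s=monitor.observe();e=s['ee_pos']; print(e)
f=shot('side','s5.png')['frame']; g=shot('top','t5.png')['frame']
u,v=map(int,proj('side',[.58,.038,.12])[0]); x0,y0=u-40,v-28; print(x0,y0)
cv2.imwrite('pics/c7.png',cv2.resize(f[y0:y0+60,x0:x0+80],None,fx=10,fy=10,interpolation=cv2.INTER_CUBIC))
def pr(o,yaw,l):
    l=np.array(l)/1e3; c,s=np.cos(yaw),np.sin(yaw)
    return ((proj('side',np.c_[o[0]+c*l[:,0]-s*l[:,1],o[1]+s*l[:,0]+c*l[:,1],o[2]+l[:,2]])-[x0,y0]+.5)*10-.5).round(0).tolist()
print('jamb knuckle faces y=44,-19; block top corners',pr([.5811,.0388,.095],.132,[[0,44,0],[0,-19,0],[22,45,11],[22,-45,11],[82,45,11]]))
print('leaf faces y=15; plate bottom/top corners',pr([e[0],e[1],e[2]-.0401],.132,[[0,15,0],[0,40,20],[0,40,70],[0,-40,20],[0,-40,70]]))
```

```text
[0.58045928 0.03743163 0.18703934]
206 147
jamb knuckle faces y=44,-19; block top corners [[317.0, 447.0], [439.0, 354.0], [239.0, 390.0], [414.0, 264.0], [40.0, 340.0]]
leaf faces y=15; plate bottom/top corners [[380.0, 215.0], [328.0, 175.0], [327.0, -21.0], [485.0, 71.0], [488.0, -115.0]]
```

View pics/c7.png

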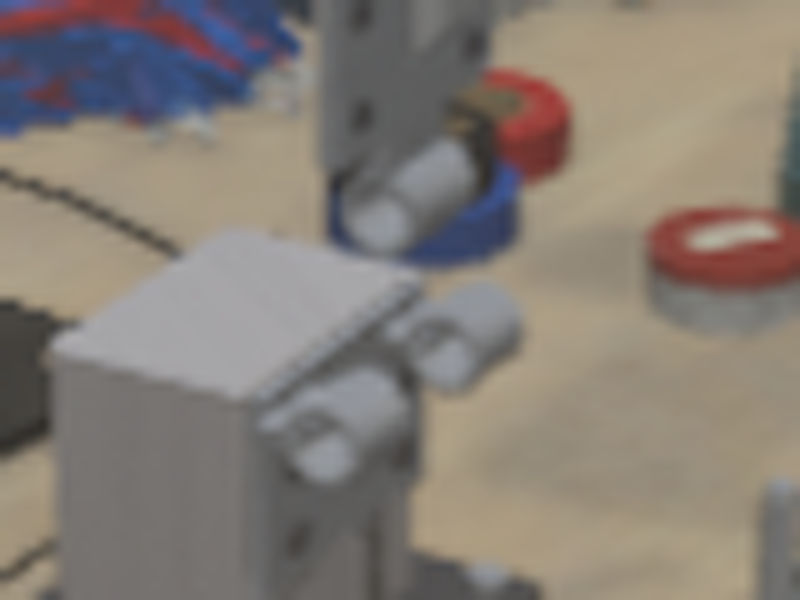

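The side crop shows the leaf knuckle above the gap, with faces near (375,215) for the leaf, (320,442) for the near jamb knuckle and (443,348) for the far one. I'll compare tube silhouettes to get the relative error.

```bash
cat > sil.py <<'E'
from h import *
th=np.linspace(0,2*np.pi,73)
def tube(n,o,yaw,y1,y2,r=12):
    l=np.array([[r*np.cos(t),y,r*np.sin(t)] for y in(y1,y2) for t in th])/1e3; c,s=np.cos(yaw),np.sin(yaw)
    return cv2.convexHull(proj(n,np.c_[o[0]+c*l[:,0]-s*l[:,1],o[1]+s*l[:,0]+c*l[:,1],o[2]+l[:,2]]).astype(np.float32))[:,0]
E
python3 - <<'E'
from sil import *
x0,y0=206,147
for nm,o,a,b in (('leaf',[.5805,.0374,.1469],-15,15),('far',[.5811,.0388,.095],-44,-19),('near',[.5811,.0388,.095],19,44)):
    h=(tube('side',o,.132,a,b)-[x0,y0]+.5)*10-.5; d=h@[.62,.785]; print(nm,'bottom',h[:,1].max().round(),'right',h[:,0].max().round(),'left',h[:,0].min().round(),'top',h[:,1].min().round(),'lowright',d.max().round())
f=cv2.cvtColor(cv2.imread('pics/s5.png'),cv2.COLOR_BGR2GRAY)
print('leaf');print(f[160:175,238:258]);print('far');print(f[173:190,243:262]);print('near');print(f[181:198,230:252])
E
```

```text
leaf bottom 260.0 right 479.0 left 338.0 top 130.0 lowright 456.0
far bottom 396.0 right 524.0 left 399.0 top 277.0 lowright 596.0
near bottom 491.0 right 408.0 left 275.0 top 366.0 lowright 596.0
leaf
[[112 102  96  86  87  94  94  93  92  91  91  95  98  92  72  57  57  64
   82  89]
 [111 102  95  94  93  94  97  94  92  91  98 118 133 123  86  58  56  59
   69  72]
 [113 103  96  90  88  97 102  95  96 105 127 142 146 144 111  60  52  58
   69  72]
 [113  97  89  77  88 100 101 100 117 139 146 145 144 142 122  79  51  59
   74  77]
 [118  75  63  77 100 104 103 117 138 145 144 142 140 135 128  92  50  61
   79  82]
 [116  55  73  92  93  91 104 124 137 140 138 135 130 121 112  81  52  69
   82  87]
 [116  65  90  94  91 100 112 111 122 132 130 123 114 105  95  73  63  78
   84 100]
 [113  72  96 104 111 125 137 133 116 116 116 107  97  91  82  72  78  78
   70  91]
 [111  69 102 122 135 143 148 150 128 107 102  90  83  80  79  76  71  67
   64  87]
 [111  63  95 131 145 148 149 150 131 106  90  80  75  69  68  67  66  66
   63  86]
 [115  69  75 116 140 148 148 145 126  97  80  7
[... 2646 characters left out ...]
3 124 126 116 105  95  86  88
  126 153 161 160]
 [111 103  98 100 105 110 116 135 148 151 137 120 110  99  89  83  71  82
  128 156 161 159]
 [111 105  98  91  96 117 140 149 151 151 139 117  97  86  81  75  67  81
  129 155 161 157]
 [110 105  97  91  84 106 136 149 151 149 139 115  91  85  86  75  72  86
  127 153 158 155]
 [110 105  98  92  79  72 108 134 141 137 117  95  88  90  92  88  90  96
  129 151 154 152]
 [109 104  98  92  87  83  88  98 105 104  96  88  90  92  93  94  94 115
  144 154 152 153]
 [109 105  99  92  92  92  92  92  91  91  92  92  93  92  93 100 104 138
  155 154 154 154]
 [109 107 101  92  93  92  92  92  92  92  92  92  92  90  94 101 110 142
  155 155 156 156]]
```

>>> jog_arm([
  {"delta_rot": [0,0,0],"linear": [-0.0015,-0.0006,0],"hand": 0},
  {"delta_rot": [0,0,0],"linear": [-0.0015,-0.0006,-0.006],"hand": 0},
  {"delta_rot": [0,0,0],"linear": [-0.0015,-0.0006,-0.012],"hand": 0},
  {"delta_rot": [0,0,0],"linear": [-0.0015,-0.0006,-0.017],"hand": 0},
  {"delta_rot": [0,0,0],"linear": [-0.0015,-0.0006,-0.022],"hand": 0},
  {"delta_rot": [0,0,0],"linear": [-0.0015,-0.0006,-0.026],"hand": 0},
  {"delta_rot": [0,0,0],"linear": [-0.0015,-0.0006,-0.029],"hand": 0},
  {"delta_rot": [0,0,0],"linear": [-0.0015,-0.0006,-0.029],"hand": 0},
])

```text
time_s: 17.3
ee_pos: [0.5792, 0.0377, 0.1583]
tcp_rot: [[-0.132, 0.991, -0.001], [0.991, 0.132, 0.0], [0.0, -0.001, -1.0]]
contact_force: [-0.3, 0.2, -1.5]
finger_gap: 0.057
finger_force: 30.0
```

>>> jog_arm([
  {"delta_rot": [0,0,0],"linear": [0,0,-0.003],"hand": 0},
  {"delta_rot": [0,0,0],"linear": [0,0,-0.006],"hand": 0},
  {"delta_rot": [0,0,0],"linear": [0,0,-0.009],"hand": 0},
  {"delta_rot": [0,0,0],"linear": [0,0,-0.012],"hand": 0},
  {"delta_rot": [0,0,0],"linear": [0,0,-0.014],"hand": 0},
  {"delta_rot": [0,0,0],"linear": [0,0,-0.014],"hand": 0},
  {"delta_rot": [0,0,0],"linear": [0,0,-0.014],"hand": 0},
])

```text
time_s: 18.0
ee_pos: [0.5794, 0.0377, 0.1448]
tcp_rot: [[-0.132, 0.991, -0.0], [0.991, 0.132, 0.0], [0.0, -0.0, -1.0]]
contact_force: [0.6, 0.5, -2.3]
finger_gap: 0.062
finger_force: 30.0
```

No contact so far. The last 9.5 mm goes in slow steps.

>>> jog_arm([
  {"delta_rot": [0,0,0],"linear": [-0.0003,-0.0004,-0.002],"hand": 0},
  {"delta_rot": [0,0,0],"linear": [-0.0003,-0.0004,-0.004],"hand": 0},
  {"delta_rot": [0,0,0],"linear": [-0.0003,-0.0004,-0.006],"hand": 0},
  {"delta_rot": [0,0,0],"linear": [-0.0003,-0.0004,-0.008],"hand": 0},
  {"delta_rot": [0,0,0],"linear": [-0.0003,-0.0004,-0.0095],"hand": 0},
  {"delta_rot": [0,0,0],"linear": [-0.0003,-0.0004,-0.0095],"hand": 0},
  {"delta_rot": [0,0,0],"linear": [-0.0003,-0.0004,-0.0095],"hand": 0},
])

```text
time_s: 18.7
ee_pos: [0.5791, 0.0373, 0.1352]
tcp_rot: [[-0.132, 0.991, -0.0], [0.991, 0.132, 0.0], [0.0, -0.0, -1.0]]
contact_force: [0.1, 0.3, -3.1]
finger_gap: 0.061
finger_force: 30.0
```

Run:
```python
from h import *
s=monitor.observe();e=s['ee_pos']; print(e,s['contact_force'],s['ft_torque'])
f=shot('side','s6.png')['frame']; g=shot('top','t6.png')['frame']
# left: side jamb crop 48x60 x10 ; right: ledge side x 5 above, top jamb below
a=cv2.resize(f[156:206,206:264],None,fx=9,fy=9,interpolation=cv2.INTER_CUBIC)   #522x450
b=cv2.resize(f[182:237,262:317],(275,275),interpolation=cv2.INTER_CUBIC)
c=cv2.resize(g[160:192,240:295],(275,160),interpolation=cv2.INTER_CUBIC)
o=np.zeros((450,800,3),np.uint8); o[:,:522]=a; o[:275,525:]=b; o[285:445,525:]=c
cv2.imwrite('pics/c8.png',o)
```

```text
[0.57910142 0.03732467 0.13524011] [ 0.12665111  0.34945073 -3.08382855] [-0.02690544 -0.066914   -0.02992325]
```

View pics/c8.png

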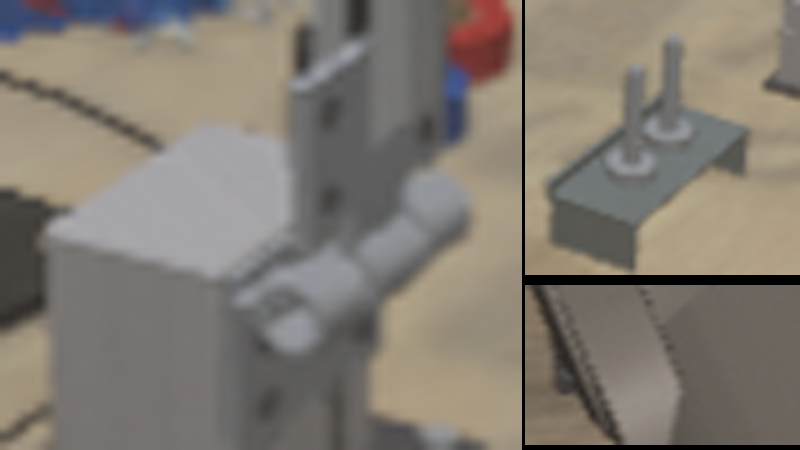

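The side crop shows the leaf knuckle between the jamb's two, close to collinear. Both pins stand upright on the ledge. I'll check collinearity numerically with profiles across the tubes.

```bash
cat > prof.py <<'E'
from h import *
f=cv2.cvtColor(cv2.imread('pics/s6.png'),cv2.COLOR_BGR2GRAY).astype(np.float32)
c,s=np.cos(.132),np.sin(.132)
P=lambda y:proj('side',[.5798-s*y/1e3,.0383+c*y/1e3,.095])[0]
d=P(-44)-P(44); d/=np.linalg.norm(d); n=np.array([-d[1],d[0]])  # n: right-down
t=np.arange(-8,9.1,1)
for y in range(40,-45,-4):
    q=P(y)+t[:,None]*n; r=cv2.remap(f,q[:,0].astype(np.float32)[None],q[:,1].astype(np.float32)[None],cv2.INTER_CUBIC)[0]
    print(y,r.astype(int))
print(n)
E
python3 prof.py
```

```text
40 [137 109 113 141 126 106 105 113 147 151 145 128  96  88  91  91  90  94]
36 [135 106 116 149 141 115 101 104 132 136 127 112  93  88  91  92  96  99]
32 [128 105 106 142 154 140 131 118 122 122 112  98  84  86  92  93  99 102]
28 [140 109  93 120 148 150 147 145 137 130 115  96  82  83  86  91  94 118]
24 [144 115  96 108 148 149 149 148 143 134 119  98  82  75  73  86  98 133]
20 [129 123 113 107 138 151 149 149 144 136 120  99  85  70  67  81 109 141]
16 [114 111 107 107 131 148 149 149 146 139 122 101  86  73  79 106 134 149]
12 [107 104  97  99 132 147 149 151 148 141 124 108  93  91 116 142 152 156]
8 [103  97  92  98 124 132 137 149 149 137 123 112 101 120 145 158 160 157]
4 [ 91  90  93  98 112 112 116 129 131 124 114 104 100 138 158 161 160 154]
0 [ 74  81  93 101 108 107 122 133 130 124 114  98  95 141 163 161 158 153]
-4 [ 66  80  95 105 103 103 129 145 139 132 119  96  91 135 159 159 157 152]
-8 [ 74  87  95  99  96 100 133 147 142 135 120 100  92 134 160 158 156 151]
-12 [ 87  92  93  93  90  95 127 149 143 137 123 100  99 140 159 157 155 150]
-16 [ 93  94  93  92  91  93 120 144 144 138 123 103 103 146 159 155 154 150]
-20 [ 93  94  93  92  92  94 122 145 144 140 125 104 110 149 158 155 154 151]
-24 [ 93  93  93  93  92  94 126 146 146 141 127 105 118 153 158 155 154 152]
-28 [ 94  94  93  90  93 102 122 135 137 136 124 102 120 155 160 156 153 153]
-32 [ 94  93  93  94 106 122 130 131 128 125 114  94 120 161 159 157 154 153]
-36 [ 93  92  92  99 126 142 145 145 138 128 111  94 115 155 161 157 154 151]
-40 [ 93  93  93 111 141 149 150 148 142 133 115  92 110 152 159 157 154 150]
-44 [ 93  94  94 117 148 149 149 149 144 134 115  96 108 148 160 157 155 151]
[0.60839268 0.79363616]
```

```bash
python3 -c "
from h import *
s=monitor.observe(); print(s['ee_pos'],s['contact_force'],abs(s['qvel']).max() if hasattr(s['qvel'],'max') else s['qvel'])
print(job.close_job())"
```

```text
[0.5791606  0.03727325 0.13532506] [ 0.45457947  1.35034899 -3.05190189] 0.0023500914160310433
the job is handed in; nothing more can be done
None
```

The job is handed in: both pins stand heads down on the ledge, about 15 mm between heads and 1–2 mm off its middle line. The gripper holds the leaf upright between the jamb knuckles, holes in line to about 1 mm by camera estimate, with no sign of contact. The driver, switch and tin were left alone.

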